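# Find the full tea tin by its weight and hold it up

### The arm

A 6-joint arm with a two-finger parallel gripper is mounted at the origin on a cart in front of the work surface, level with it; the furniture and walls round the work are solid. World frame = base frame: x ahead of the robot, y to its left, z up, the work surface at z = 0. Lengths are in m, angles in rad, forces in N, time in s.
With the tool pointing down it reaches from about 0.35 to 0.775 m from the base axis. Payload 7.3 kg.
Tool frame: the origin (TCP) lies at the very end of the fingers, on their centre line; the grasp point (between the pads) lies 19 mm behind it; z points along the fingers, y is the line along which they close (so a half turn about z gives the same grasp; the last joint's range is limited). The gripper opens to 92 mm and grips with 3 to 60 N. Pads are 19 mm wide; open, the fingers measure 130 mm over their backs; the gripper's body (75 mm by 190 mm) begins 47 mm behind the grasp point.
Start: joints at [-1.265, 0.342, 1.524, -0, 1.275, -0.146], TCP at [0.229, -0.472, 0.227] pointing down, gripper open.
Joint ranges: [-2.53, 2.53], [-0.77, 2.02], [0.04, 2.7], [-1, 4.14], [0.28, 2.66], [-3.11, 3.11]. Speed limits (rad/s): [2.57, 2.57, 3.14, 3.14, 3.14, 3.14].

### API

Orientations are given as [roll, pitch, yaw] about the fixed x, y, z axes, in that order (R = Rz(yaw) Ry(pitch) Rx(roll)).
In Python, from cell import observe, read_camera, get_calibration, hand_in, search_frame gives the robot as it stands.
- The arm moves only by the tool step_arm, never from a script. Its argument "commands" is a list of rows, each an object with "translation": the shift along the tool's x, y, z in mm, a list of three; "roll": the turn about the tool's z in rad. In form: [{"translation": [x, y, z], "roll": roll}, ...]. A call has 1 to 20 rows; each row shifts and turns the commanded pose from where the row before left it, along the tool's axes as they then stand; what a row does not reach is not made up. A row lasts 1/12 s, in which the tool goes at most 41.7 mm and 7.16 degrees, less where a joint would pass 70% of its speed; a pose out of reach is approached as far as the arm can. A call is refused whole if a number of a shift passes 41.7 or a number of a turn 0.125, either way. A call with a gripper value outside its range is refused whole. "fingers" is the opening, from 0 (shut) to 1 (fully open), set as the call begins (left out, the last holds). The fingers move at their own pace and stop on an object; "grip_force" is the grip in N (left out, the last holds). Time passes only in rows, so rows that do not move let the fingers close. It gives the time, the measured TCP pose, the force, the opening and the grip force at its end, in the units of the state.
- observe(): the state, without advancing time (a new reading comes with each control period).
- read_camera(name): name is "scene" or "top" or "wrist"; returns the picture (480x640x3 uint8, red, green, blue); there is no depth.
- get_calibration(name): a dict with "camera_matrix" (3x3 intrinsics, pixels), "world_from_camera" (4x4, takes a point from camera to world coordinates). Camera axes: x right, y up, looking along -z (the intrinsics and any distortion apply to the point x, -y, -z); pixel columns grow to the right and rows downward; lengths in m; the calibration is good to about 2 mm. The wrist camera is an equidistant fisheye: a pixel r from the principal point sees the ray r / f radians off the axis. A picture is of the moment at which its call begins: read the wrist's pose just before it. get_calibration takes no time and is no camera call; for the wrist camera it gives the pose at the moment of the call.
- hand_in(): hands the job in; it is judged then, once.
Trained networks look in the newest picture that a camera, given by its name, has taken for a name from the list of things; names that differ only in an ending like _2 or _b are one class to them, and where a whole thing is asked for, a point or a joint stands for the part that bears it (a point fixed in the world has none). Each returns a list of dicts, best first, with "confidence" (0 to 1); they miss things now and then, are a little off and sometimes report something else, mostly with a low value. They report only what shows in the picture. A call takes as long as a camera call.
- search_frame(camera, name): "at" ([x, y, z] in m, in world coordinates, good to about 4 mm: the middle of the surface that is visible of it).
The state is a dict: "time": time; "qpos": joint angles; "qvel": joint speeds; "joint_efforts": joint torques, N m; "tool_pos": TCP position; "tool_rot": TCP orientation; "contact_force": force on the tool from outside, world axes, zero at the start; "torque": the same for the moment, N m; "opening": finger opening in m; "grip_force": force on a finger pad.
Only numpy, scipy, OpenCV 4.12 (cv2) and the standard library are available. Lean on these libraries where they do the work, as an engineer would, in place of code of your own. Each camera call takes 0.05 s, during which the arm holds its last target. There are 200 camera calls.

### The job

Two of these three identical closed tea tins are almost empty and one is full: lift them to feel which is which. Set the two light ones down upright, right down on the floor of the two free large wells of the tea organiser to the right of the sink (one in each) so that they get used up first, then lift the full one and hold it up, upright and still, with its underside at least 15 cm above the worktop, so that I can take it and put it in the cupboard: finish while you are holding it. Do not drop or knock over a tin, and leave the cup, mug, timer, pepper mill and sugar stick where they are.

Things in the scene. Friction and masses are not known exactly. Their poses are not given: they have to be found in the camera images.
- tin_1: One of three tea tins that look alike: closed upright cylinder, 52 mm diameter, 100 mm tall, steel with a pale bamboo lid of the same diameter (top 14 mm, fixed). Origin: centre of its underside, z up; starts on the worktop. Two are almost empty (0.10 to 0.17 kg), one is full (0.34 to 0.46 kg): which one cannot be seen and changes. Hard; a grip of 15 to 30 N in its upper half is right.
- tin_2: One of three tea tins that look alike: closed upright cylinder, 52 mm diameter, 100 mm tall, steel with a pale bamboo lid of the same diameter (top 14 mm, fixed). Origin: centre of its underside, z up; starts on the worktop. Two are almost empty (0.10 to 0.17 kg), one is full (0.34 to 0.46 kg): which one cannot be seen and changes. Hard; a grip of 15 to 30 N in its upper half is right.
- tin_3: One of three tea tins that look alike: closed upright cylinder, 52 mm diameter, 100 mm tall, steel with a pale bamboo lid of the same diameter (top 14 mm, fixed). Origin: centre of its underside, z up; starts on the worktop. Two are almost empty (0.10 to 0.17 kg), one is full (0.34 to 0.46 kg): which one cannot be seen and changes. Hard; a grip of 15 to 30 N in its upper half is right.
- organiser: Black acrylic tea organiser right of the sink, 108 (x) x 204 (y) x 42 mm high, fixed; walls 3 mm. Three large wells in a row along y on its +x side: two tea sachets lie in the middle one, both end ones are free. Small wells on the -x side hold capsules and a creamer. Origin: centre of its underside. Yaw -1.57: y points away from the robot, the large wells lie on its right.
- well_far (a point): Centre of the floor of the free large well at the +y end of the organiser (the end far from the robot). The well measures 59 mm (organiser x) by 64 mm (organiser y) and is 39 mm deep from the rim; its floor is 3 mm above the worktop. Axes: the organiser's. Wall cupboards hang 0.56 m above the worktop from just behind here (x over 0.6 m): keep the wrist low or come forward.
- well_near (a point): Centre of the floor of the free large well at the -y end of the organiser (the end near the robot). 59 mm (organiser x) by 63 mm (organiser y), 39 mm deep, floor 3 mm above the worktop. Axes: the organiser's.
- espresso_cup: Off-white espresso cup, 64 x 87 x 51 mm high with its handle. A bystander: leave it where it is. Origin: centre of its underside, z up
- timer: Wind-up kitchen timer, white foot and dark grey knob, 63 mm diameter, 48 mm high. A bystander: leave it where it is. Origin: centre of its underside, z up
- mug: Dark grey mug, 82 x 119 mm with its handle, 97 mm high, at the front of the sink. A bystander: leave it where it is. Origin: centre of its underside, z up
- pepper_mill: Brown wooden pepper mill, 58 mm diameter, 140 mm tall, at the back in front of the toaster and kettle. A bystander: leave it where it is. Origin: centre of its underside, z up
- sugar_stick: Black paper sugar stick, 17 x 54 x 9 mm, lying on the worktop. A bystander: leave it where it is. Origin: centre of its underside, z up

How it is judged:
By the outcome, as a careful person would: the job done as asked, in the order asked, and still so for the second after the job is handed in, while the arm keeps its last pose, push and grip.
It also fails if it takes over 72 s, if anything falls off the work surface, if the arm or the gripper's body presses on something with over 40 N, if the wrist force passes 120 N, or if a joint passes its speed limit or range.

## Working session

There is one attempt and no reset: what is moved stays moved. The work goes in short steps, Python scripts to look and compute and a tool call to move; the robot and the scene stay as the last step left them, time stands still between calls to the robot, and variables do not carry over. Pictures are saved under pics/ and viewed, at most 10 in all, crops included, and the job is handed in when it is done.

Besides the shell and the picture viewer there is one more tool, called after "Emit:" as a command line: name --argument value ..., lists and objects as JSON in quotes. step_arm: Moves the arm, as the interface text tells. Its arguments: {"type":"object","properties":{"commands":{"type":"array"},"fingers":{"type":"number"},"grip_force":{"type":"number"}},"required":["commands"]}

```bash
mkdir -p pics; python3 - <<'E'
from cell import *
import cv2,numpy as np
s=observe();print(s['tool_pos'],s['tool_rot'],s['time'],s['contact_force'],s['opening'])
ims=[]
for c in ['scene','top']:
    im=read_camera(c);cv2.imwrite(f'pics/{c}.png',im[:,:,::-1])
    for n in ['tin_1','organiser','espresso_cup','timer','mug','pepper_mill','sugar_stick']:
        print(c,n,[(np.round(d['at'],3).tolist(),round(d['confidence'],2)) for d in search_frame(c,n)])
E
```

```text
[ 0.22910666 -0.47192185  0.22606871] [-3.14009875e+00 -1.94795805e-04  4.51831007e-01] 0.0 [-0.31389472  0.56557634 -0.83130529] 0.0918617633999563
scene tin_1 [([0.407, -0.078, 0.063], 0.92), ([0.446, -0.232, 0.066], 0.88), ([0.528, -0.12, 0.065], 0.63), ([0.349, -0.183, 0.027], 0.32)]
scene organiser []
scene espresso_cup [([0.616, -0.242, 0.037], 0.56)]
scene timer [([0.348, -0.182, 0.029], 0.8), ([0.449, -0.233, 0.067], 0.27)]
scene mug [([0.362, 0.324, 0.081], 0.83)]
scene pepper_mill [([0.645, -0.062, 0.088], 0.59)]
scene sugar_stick [([0.467, 0.07, 0.026], 0.22)]
top tin_1 [([0.543, -0.109, 0.103], 0.97), ([0.427, -0.064, 0.098], 0.8), ([0.469, -0.219, 0.099], 0.78)]
top organiser [([0.495, 0.078, 0.005], 0.62)]
top espresso_cup [([0.61, -0.24, 0.03], 0.6)]
top timer [([0.364, -0.169, 0.028], 0.65)]
top mug [([0.496, 0.082, 0.005], 0.29)]
top pepper_mill [([0.652, -0.059, 0.12], 0.61), ([0.493, 0.078, 0.009], 0.35)]
top sugar_stick [([0.38, -0.036, 0.005], 0.75), ([0.494, 0.077, 0.007], 0.24), ([0.378, 0.303, 0.039], 0.17)]
```

View pics/scene.png

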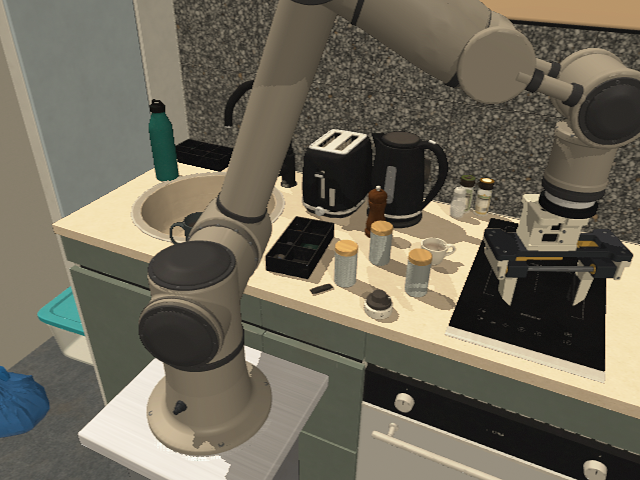

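View pics/top.png

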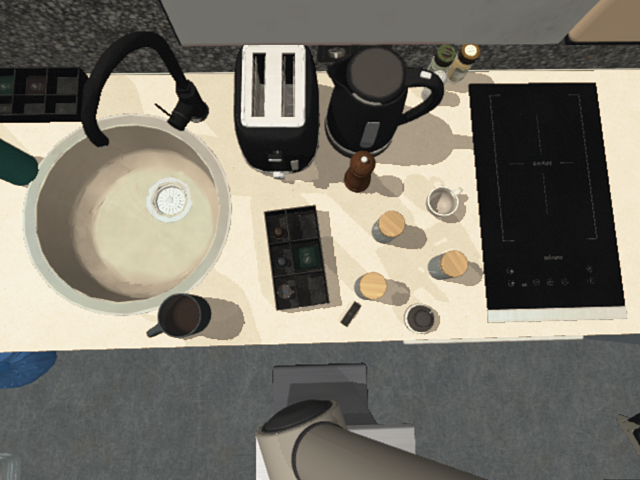

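The scene shows three tins with bamboo lids, at about (346,247), (381,229) and (419,258). In the top view the lids are at (391,223), (373,286) and (455,263). The organiser spans about (265,208)-(328,311), and its right column holds the large wells. Next I'll measure the lids and the organiser rim more precisely.

```bash
cat > h.py <<'E'
from cell import *
import cv2,numpy as np
def ray(c,px,z):
    k=get_calibration(c);K=np.array(k['camera_matrix']);T=np.array(k['world_from_camera'])
    px=np.atleast_2d(px).astype(float)
    d=np.c_[(px-K[[0,1],2])/K[[0,1],[0,1]],np.ones(len(px))]*[1,-1,-1]@T[:3,:3].T
    return T[:3,3]+d*((z-T[2,3])/d[:,2:])
def proj(c,P):
    k=get_calibration(c);K=np.array(k['camera_matrix']);T=np.array(k['world_from_camera'])
    p=(np.atleast_2d(P)-T[:3,3])@T[:3,:3]*[1,-1,-1]
    return p[:,:2]/p[:,2:]*K[[0,1],[0,1]]+K[[0,1],2]
E
python3 - <<'E'
from h import *
im=cv2.imread('pics/top.png');hsv=cv2.cvtColor(im,cv2.COLOR_BGR2HSV)
m=cv2.inRange(hsv,(8,75,130),(25,200,255));m[:200]=0;m[320:]=0;m[:,:340]=0;m[:,475:]=0
m=cv2.morphologyEx(m,cv2.MORPH_OPEN,np.ones((3,3)))
n,l,st,ce=cv2.connectedComponentsWithStats(m)
for i in range(1,n):
    if st[i,4]>150:
        c,_=cv2.findContours((l==i).astype(np.uint8),0,2);h=cv2.convexHull(c[0])
        W=ray('top',h[:,0],.1)[:,:2].astype(np.float32);cc,r=cv2.minEnclosingCircle(W*1000)
        M=ray('top',ce[i],.1)[0]
        print(st[i],ce[i].round(1),np.round(M,4),np.round(cc,1),round(r,1))
d=cv2.inRange(im,(0,0,0),(75,75,75));d[:200]=0;d[318:]=0;d[:,:258]=0;d[:,336:]=0
n,l,st,ce=cv2.connectedComponentsWithStats(d);i=1+st[1:,4].argmax()
c,_=cv2.findContours((l==i).astype(np.uint8),0,2);c=max(c,key=cv2.contourArea)
print(cv2.boxPoints(cv2.minAreaRect(c)))
W=ray('top',c[:,0],.042)[:,:2].astype(np.float32)*1000;print(cv2.minAreaRect(W),cv2.boxPoints(cv2.minAreaRect(W)))
cr=cv2.resize(im[195:325,245:495],None,fx=3.2,fy=3.2,interpolation=cv2.INTER_CUBIC);cv2.imwrite('pics/crop.png',cr)
print(ray('top',[320,240],0),get_calibration('top')['world_from_camera'])
E
```

```text
[378 211  27  26 565] [391.4 223.5] [ 0.5475 -0.1116  0.1   ] [ 547.7 -111.5] 26.4
[440 250  28  27 595] [453.7 263.3] [ 0.4682 -0.2269  0.1   ] [ 467.7 -226.8] 26.9
[359 272  28  27 601] [372.6 285.2] [ 0.4304 -0.07    0.1   ] [430.5 -69.9] 26.2
[[262.83752 211.98273]
 [314.9364  204.68889]
 [328.6261  302.47235]
 [276.52722 309.76617]]
((494.3575439453125, 73.4605484008789), (200.3459014892578, 104.8819580078125), 6.513220310211182) [[388.88263  114.200195]
 [400.77966    9.995175]
 [599.83246   32.7209  ]
 [587.9354   136.92592 ]]
[[0.53300151 0.02227976 0.        ]] [[-0.02513287  0.98800167 -0.15238452  0.39668177]
 [-0.99929917 -0.02059975  0.03125423  0.06256673]
 [ 0.02774015  0.15306323  0.98782698  0.93030184]
 [ 0.          0.          0.          1.        ]]
```

View pics/crop.png

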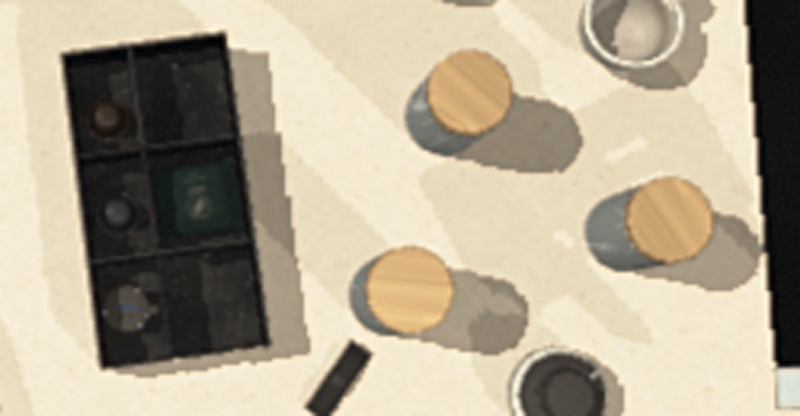

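The crop shows the rim corners at about (63,52), (225,33), (269,346) and (102,368). The free large wells are at the top right and bottom right. The lid circles fit a 26 mm radius and the organiser comes out at 200x105 mm, turned 6.5°, so the measurements agree with the given sizes. I'll turn the tool and move over the tin at (0.4305, -0.070), which I'll call A.

Emit:
step_arm --commands '[{"translation":[0,0,0],"roll":0.113},{"translation":[0,0,0],"roll":0.113},{"translation":[0,0,0],"roll":0.112},{"translation":[20.5,-31.4,0],"roll":0},{"translation":[20.5,-31.4,0],"roll":0},{"translation":[20.5,-31.4,0],"roll":0},{"translation":[20.5,-31.4,0],"roll":0},{"translation":[20.5,-31.4,0],"roll":0},{"translation":[20.5,-31.4,0],"roll":0},{"translation":[20.5,-31.4,0],"roll":0},{"translation":[20.5,-31.4,0],"roll":0},{"translation":[20.5,-31.4,0],"roll":0},{"translation":[20.5,-31.4,0],"roll":0},{"translation":[20.5,-31.4,0],"roll":0},{"translation":[20.5,-31.4,0],"roll":0},{"translation":[0,0,0],"roll":0},{"translation":[0,0,0],"roll":0}]' --fingers 1 --grip_force 22

```text
time: 2.22
tool_pos: [0.4313, -0.0683, 0.2267]
tool_rot: [3.141, -0.0, 0.118]
contact_force: [-0.2, -0.8, -0.7]
opening: 0.0922
grip_force: 0.0
```

```bash
cat >> h.py <<'E'
def projw(P,k):
    K=np.array(k['camera_matrix']);T=np.array(k['world_from_camera'])
    p=(np.atleast_2d(P)-T[:3,3])@T[:3,:3]*[1,-1,-1]
    r=np.hypot(p[:,0],p[:,1]);th=np.arctan2(r,p[:,2])
    return (p[:,:2]/r[:,None]*th[:,None])*K[[0,1],[0,1]]+K[[0,1],2]
c0=np.array([.4944,.0735]);a=np.radians(6.5);oy=np.array([np.cos(a),np.sin(a)]);ox=np.array([oy[1],-oy[0]])
def org(x,y,z): return np.r_[c0+x*ox+y*oy,z]
E
python3 - <<'E'
from h import *
k=get_calibration('wrist');im=read_camera('wrist')[:,:,::-1].copy()
cv2.imwrite('pics/w0.png',im)
def poly(pts):
    cv2.polylines(im,[np.round(projw(pts,k)*8).astype(np.int32)],True,(0,255,255),1,cv2.LINE_AA,3)
poly([org(x,y,.042) for x,y in((-.054,-.102),(.054,-.102),(.054,.102),(-.054,.102))])
for yy,h in((.067,.032),(-.0675,.0315)):
    poly([org(.0215+x,yy+y,.042) for x,y in((-.0295,-h),(.0295,-h),(.0295,h),(-.0295,h))])
for t in((.4305,-.070),(.5475,-.1115),(.468,-.227)):
    poly([[t[0]+.026*np.cos(q),t[1]+.026*np.sin(q),.1] for q in np.linspace(0,6.28,30)])
cv2.imwrite('pics/w0o.png',im)
print(k['camera_matrix'],k['world_from_camera'])
E
```

```text
[[371.64829954   0.         321.18150613]
 [  0.         371.64829954 239.96590965]
 [  0.           0.           1.        ]] [[ 1.18115159e-01  9.46529757e-01  3.00216970e-01  5.13182357e-01]
 [-9.92999877e-01  1.12658195e-01  3.54876820e-02 -5.84762896e-02]
 [-2.31754934e-04 -3.02307047e-01  9.53210573e-01  3.85052783e-01]
 [ 0.00000000e+00  0.00000000e+00  0.00000000e+00  1.00000000e+00]]
```

View pics/w0o.png

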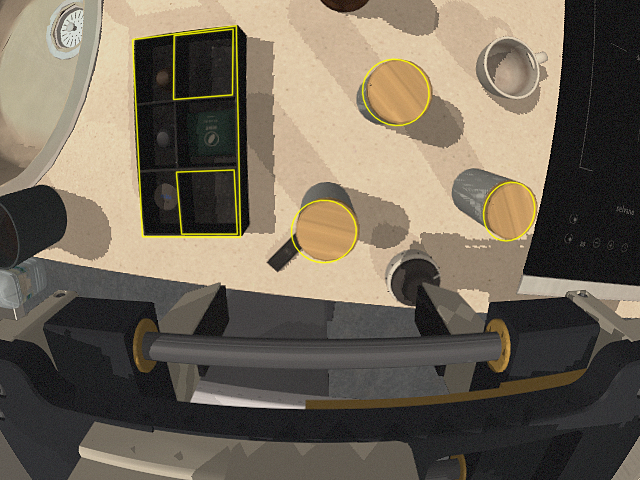

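The projected circles sit on all three lids, and the organiser outline at (135-238, 27-236) fits closely. I'll zoom in on the organiser to refine it.

```bash
python3 - <<'E'
import cv2,numpy as np
f=lambda p:cv2.convertScaleAbs(cv2.resize(cv2.imread(p)[15:250,120:260],None,fx=2.5,fy=2.5,interpolation=cv2.INTER_CUBIC),alpha=2.2,beta=10)
cv2.imwrite('pics/w0z.png',np.hstack([f('pics/w0.png'),f('pics/w0o.png')]))
E
```

```text
(no output)
```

View pics/w0z.png

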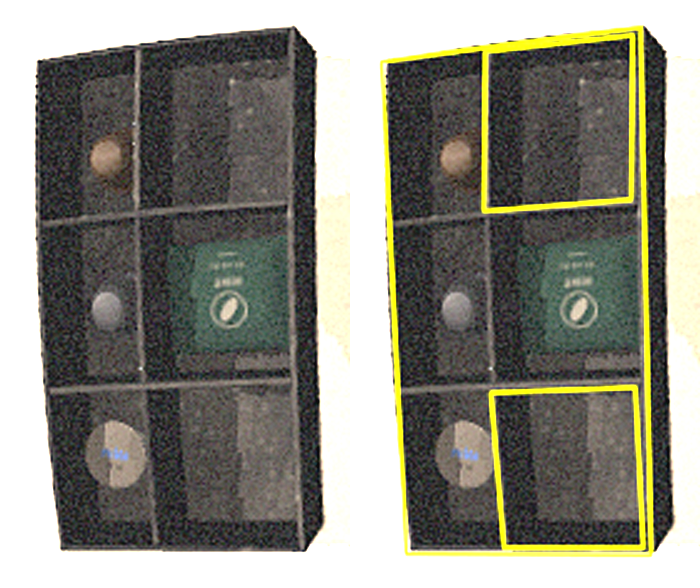

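```bash
python3 - <<'E'
from h import *
k=get_calibration('wrist');K=np.array(k['camera_matrix']);T=np.array(k['world_from_camera'])
def rw(px,z):
    q=(np.atleast_2d(px)-K[[0,1],2])/K[0,0];t=np.hypot(*q.T)
    d=np.c_[q/t[:,None]*np.sin(t)[:,None],np.cos(t)]*[1,-1,-1]@T[:3,:3].T
    return T[:3,3]+d*((z-T[2,3])/d[:,2:])
Z=lambda p:np.array(p)/2.5+[120,15]-.3
names=['outTL','outTR','outBR','outBL','divT','divB','rT','rB','d1R','d2R']
w=rw(Z([(37,61),(292,27),(305,550),(62,549),(138,48),(157,547),(291,30),(301,548),(292,206),(295,378)]),.042)
loc=lambda W:np.c_[(W[:,:2]-c0)@ox,(W[:,:2]-c0)@oy]*1000
for n,a_,b in zip(names,w,loc(w)):print(n,a_[:2].round(4),b.round(1))
t=ray('top',np.array([(63,52),(225,33),(269,346),(102,368)])/3.2+[245,195]-.35,.042)
print('top',loc(t).round(1))
E
```

```text
outTL [0.5895 0.1342] [-49.6 101.4]
outTR [0.6014 0.029 ] [ 56.3 101.3]
outBR [0.401  0.0055] [  57.  -100.5]
outBL [0.3895 0.1113] [ -49.5 -100. ]
divT [0.593  0.0898] [-5.  99.8]
divB [0.3952 0.0675] [ -5.3 -99.2]
rT [0.6002 0.0293] [ 55.9 100.1]
rB [0.4016 0.0071] [ 55.5 -99.7]
d1R [0.5323 0.0207] [56.7 31.7]
d2R [0.4679 0.0137] [ 56.4 -33.1]
top [[ -52.   101.7]
 [  52.7  100.3]
 [  52.3 -100.9]
 [ -52.2 -100. ]]
```

Wrist and top views agree on the organiser's orientation. They differ by about 3.5 mm across the wells, so I'll settle that with a held tin over the well. Now grasping tin A.

Emit:
step_arm --commands '[{"translation":[-1,1.6,33],"roll":0},{"translation":[0,0,33],"roll":0},{"translation":[0,0,33],"roll":0},{"translation":[0,0,33],"roll":0},{"translation":[0,0,24],"roll":0},{"translation":[0,0,10],"roll":0},{"translation":[0,0,0],"roll":0},{"translation":[0,0,0],"roll":0}]'

```text
time: 2.93
tool_pos: [0.4297, -0.0729, 0.0606]
tool_rot: [-3.141, 0.001, 0.112]
contact_force: [0.1, 0.6, -0.5]
opening: 0.0923
grip_force: 0.0
```

Emit:
step_arm --commands '[{"translation":[0,0,0],"roll":0},{"translation":[0,0,0],"roll":0},{"translation":[0,0,0],"roll":0},{"translation":[0,0,0],"roll":0},{"translation":[0,0,0],"roll":0},{"translation":[0,0,0],"roll":0},{"translation":[0,0,0],"roll":0},{"translation":[0,0,0],"roll":0}]' --fingers 0 --grip_force 24

```text
time: 3.6
tool_pos: [0.4303, -0.0718, 0.0609]
tool_rot: [3.141, -0.0, 0.114]
contact_force: [0.6, -0.9, 2.1]
opening: 0.052
grip_force: 24.0
```

Emit:
step_arm --commands '[{"translation":[0,0,-10],"roll":0},{"translation":[0,0,-20],"roll":0},{"translation":[0,0,-30],"roll":0},{"translation":[0,0,-25],"roll":0},{"translation":[0,0,0],"roll":0},{"translation":[0,0,0],"roll":0},{"translation":[0,0,0],"roll":0},{"translation":[0,0,0],"roll":0},{"translation":[0,0,0],"roll":0}]'

```text
time: 4.35
tool_pos: [0.4293, -0.0715, 0.1445]
tool_rot: [-3.14, 0.002, 0.114]
contact_force: [0.4, 0.2, -1.9]
opening: 0.0524
grip_force: 24.0
```

```bash
cat >> h.py <<'E'
def feel(n=8):
    F=[];Q=[]
    for _ in range(n):
        read_camera('wrist');s=observe();F.append(s['contact_force']);Q.append(np.r_[s['tool_pos'],s['tool_rot'][2]])
    print(s['time'],'F',np.mean(F,0).round(2),np.std(F,0).round(2),'P',np.mean(Q,0).round(4),np.std(Q,0).round(4),s['opening'])
E
python3 -c "
from h import *
feel()"
```

```text
4.75 F [ 0.23  0.21 -1.49] [0.29 0.8  0.34] P [ 0.4298 -0.0717  0.1452  0.1138] [0.0002 0.0001 0.0003 0.    ] 0.05186888903974069
```

Tin A weighs about 0.15 kg, so it is light. Carrying it over the far well.

Emit:
step_arm --commands '[{"translation":[10,-8,0],"roll":0},{"translation":[21.1,-16.2,0],"roll":0},{"translation":[21.1,-16.2,0],"roll":0},{"translation":[21.1,-16.2,0],"roll":0},{"translation":[21.1,-16.2,0],"roll":0},{"translation":[21.1,-16.2,0],"roll":0},{"translation":[21.1,-16.2,0],"roll":0},{"translation":[11,-8.5,10],"roll":0},{"translation":[0,0,15],"roll":0},{"translation":[0,0,0],"roll":0},{"translation":[0,0,0],"roll":0},{"translation":[0,0,0],"roll":0}]'

```text
time: 5.75
tool_pos: [0.5638, 0.0576, 0.1212]
tool_rot: [3.141, -0.0, 0.113]
contact_force: [0.1, 0.5, -1.8]
opening: 0.0519
grip_force: 24.0
```

```bash
python3 - <<'E'
from h import *
feel(2)
k=get_calibration('wrist');im=read_camera('wrist')[:,:,::-1].copy();cv2.imwrite('pics/w1.png',im)
sc=read_camera('scene')[:,:,::-1]
cv2.imwrite('pics/s1.png',np.hstack([cv2.resize(im,(480,360)), cv2.convertScaleAbs(cv2.resize(sc[185:305,245:350],(315,360),interpolation=cv2.INTER_CUBIC),alpha=1.3)]))
E
```

```text
5.85 F [ 0.52 -0.44 -1.24] [0.03 0.43 0.18] P [0.564  0.0575 0.1216 0.1132] [0.0001 0.     0.0001 0.    ] 0.05185062387743428
```

View pics/s1.png

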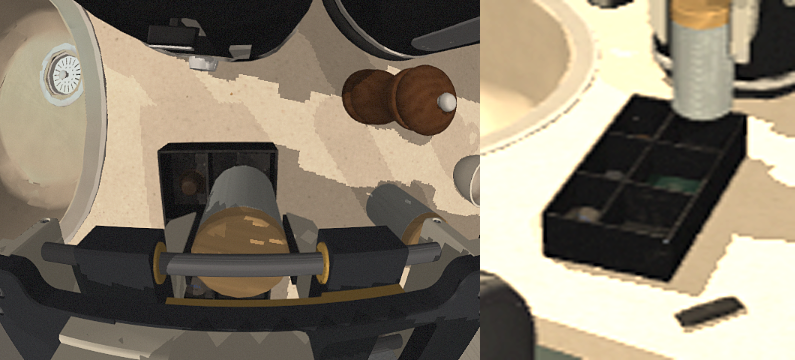

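The wrist view shows tin A held upright with its front end over the far well (rim corners near (160,145) and (277,143) in the left half). The scene crop shows it above the far right well. I'll zoom in and overlay both well hypotheses.

```bash
python3 - <<'E'
from h import *
k=get_calibration('wrist');im=cv2.imread('pics/w1.png');y0,y1,x0,x1=180,400,200,410
f=3.6
b=cv2.convertScaleAbs(cv2.resize(im[y0:y1,x0:x1],None,fx=f,fy=f,interpolation=cv2.INTER_CUBIC),alpha=1.8,beta=10)[:600]
a0=b.copy()
def poly(pts,c,cl=True):
    p=(projw(pts,k)-[x0,y0]+.5)*f-.5
    cv2.polylines(b,[np.round(p*8).astype(np.int32)],cl,c,1,cv2.LINE_AA,3)
for s,c in((0,(0,255,255)),(.0035,(0,255,0))):
    for x in(.0215-.0295,.0215+.0295): poly([org(s+x,y,.042) for y in np.linspace(0,.099,9)],c,False)
    poly([org(s-.051,.099,.042),org(s+.051,.099,.042)],c,False)
t=np.array([.564,.0575])
for z in(.0616,.1616):poly([[t[0]+.026*np.cos(q),t[1]+.026*np.sin(q),z] for q in np.linspace(0,6.28,60)],(0,0,255))
o=np.hstack([a0[:400,:400],b[:400,:400]]);cv2.imwrite('pics/w1z.png',np.hstack([a0[:,:400],b[:,:400]]))
E
```

```text
(no output)
```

View pics/w1z.png

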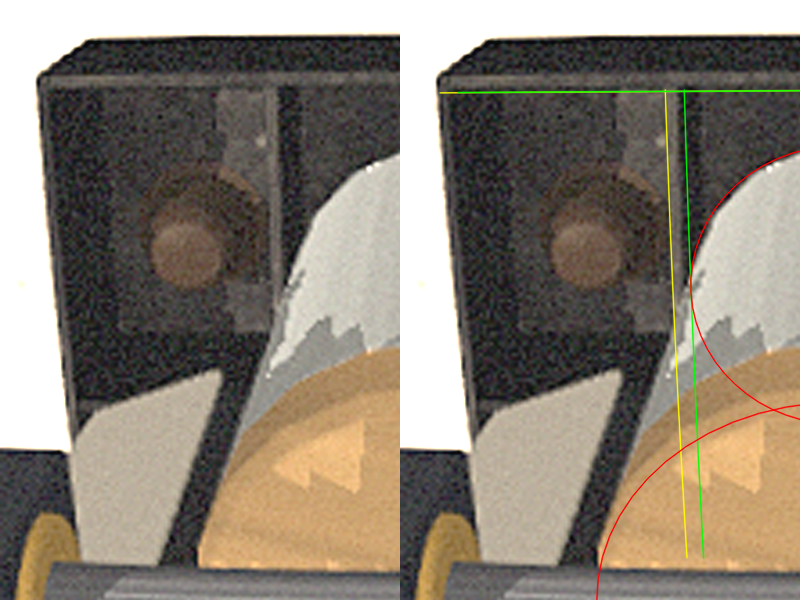

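The held tin's outline matches, and the well's real shift is about 2.4 mm. The tin is already within 1 mm of centre, so I'm lowering it.

Emit:
step_arm --commands '[{"translation":[0,0,12],"roll":0},{"translation":[0,0,12],"roll":0},{"translation":[0,0,10],"roll":0},{"translation":[0,0,8],"roll":0},{"translation":[0,0,6],"roll":0},{"translation":[0,0,4],"roll":0},{"translation":[0,0,2],"roll":0},{"translation":[0,0,0],"roll":0},{"translation":[0,0,0],"roll":0}]'

```text
time: 6.7
tool_pos: [0.564, 0.058, 0.067]
tool_rot: [3.141, -0.001, 0.114]
contact_force: [-0.0, 0.5, -1.4]
opening: 0.0521
grip_force: 24.0
```

Emit:
step_arm --commands '[{"translation":[0,0,2],"roll":0},{"translation":[0,0,2],"roll":0},{"translation":[0,0,1],"roll":0},{"translation":[0,0,0],"roll":0},{"translation":[0,0,0],"roll":0}]'

```text
time: 7.12
tool_pos: [0.5648, 0.0578, 0.0636]
tool_rot: [3.141, -0.003, 0.114]
contact_force: [-1.5, -0.8, 9.2]
opening: 0.0523
grip_force: 24.0
```

Emit:
step_arm --commands '[{"translation":[0,0,-0.5],"roll":0},{"translation":[0,0,0],"roll":0},{"translation":[0,0,0],"roll":0},{"translation":[0,0,0],"roll":0},{"translation":[0,0,0],"roll":0},{"translation":[0,0,-20],"roll":0},{"translation":[0,0,-35],"roll":0},{"translation":[0,0,-35],"roll":0},{"translation":[0,0,0],"roll":0}]' --fingers 1

```text
time: 7.87
tool_pos: [0.5674, 0.058, 0.1589]
tool_rot: [3.14, -0.012, 0.114]
contact_force: [1.3, 0.3, 0.1]
opening: 0.0921
grip_force: 0.0
```

Emit:
step_arm --commands '[{"translation":[-3.6,16.5,0],"roll":0},{"translation":[-6.4,30,0],"roll":0},{"translation":[-6.4,30,0],"roll":0},{"translation":[-6.4,30,0],"roll":0},{"translation":[-6.4,30,0],"roll":0},{"translation":[-6.4,30,0],"roll":0},{"translation":[0,0,0],"roll":0},{"translation":[0,0,0],"roll":0},{"translation":[0,0,0],"roll":0}]'

```text
time: 8.62
tool_pos: [0.5472, -0.1111, 0.1519]
tool_rot: [-3.141, 0.0, 0.113]
contact_force: [-0.3, -0.2, 1.2]
opening: 0.0917
grip_force: 0.0
```

```bash
python3 - <<'E'
from h import *
feel(2)
im=read_camera('top')[:,:,::-1].copy();cv2.imwrite('pics/t2.png',im)
print([(np.round(d['at'],3).tolist(),round(d['confidence'],2)) for d in search_frame('top','tin_1')])
E
```

```text
8.7167 F [-0.14  0.13  0.26] [0.83 0.93 0.36] P [ 0.5473 -0.1104  0.152   0.1147] [0.     0.0001 0.     0.0003] 0.09172572580137359
[([0.557, 0.062, 0.102], 0.87)]
```

View pics/t2.png

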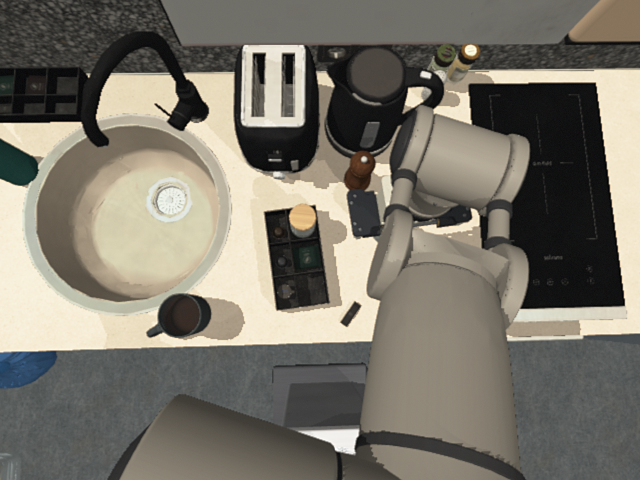

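Tin A stands upright in the far well, with its lid at (302,220). Grasping tin B.

Emit:
step_arm --commands '[{"translation":[0,1,25],"roll":0},{"translation":[0,0,30],"roll":0},{"translation":[0,0,25],"roll":0},{"translation":[0,0,12],"roll":0},{"translation":[0,0,0],"roll":0},{"translation":[0,0,0],"roll":0}]'

```text
time: 9.32
tool_pos: [0.5474, -0.1118, 0.06]
tool_rot: [-3.141, 0.001, 0.115]
contact_force: [-0.1, -0.8, 0.1]
opening: 0.0919
grip_force: 0.0
```

Emit:
step_arm --commands '[{"translation":[0,0,0],"roll":0},{"translation":[0,0,0],"roll":0},{"translation":[0,0,0],"roll":0},{"translation":[0,0,0],"roll":0},{"translation":[0,0,0],"roll":0},{"translation":[0,0,0],"roll":0},{"translation":[0,0,0],"roll":0},{"translation":[0,0,0],"roll":0}]' --fingers 0 --grip_force 26

```text
time: 9.98
tool_pos: [0.5479, -0.113, 0.0607]
tool_rot: [3.141, -0.001, 0.114]
contact_force: [0.7, -3.1, 2.6]
opening: 0.0524
grip_force: 25.9
```

Emit:
step_arm --commands '[{"translation":[0,0,-10],"roll":0},{"translation":[0,0,-20],"roll":0},{"translation":[0,0,-30],"roll":0},{"translation":[0,0,-25],"roll":0},{"translation":[0,0,0],"roll":0},{"translation":[0,0,0],"roll":0},{"translation":[0,0,0],"roll":0},{"translation":[0,0,0],"roll":0},{"translation":[0,0,0],"roll":0}]'

```text
time: 10.73
tool_pos: [0.5464, -0.1121, 0.1435]
tool_rot: [-3.14, 0.003, 0.114]
contact_force: [-0.2, 0.3, -4.0]
opening: 0.052
grip_force: 25.9
```

```bash
python3 -c "
from h import *
feel()"
```

```text
11.1333 F [-0.44  0.03 -4.04] [0.59 0.5  0.59] P [ 0.5471 -0.1124  0.1446  0.1138] [0.0002 0.0001 0.0005 0.    ] 0.05168401481352605
```

Tin B weighs about 0.41 kg, so it is the full one. I'm setting it back down and going to tin C.

Emit:
step_arm --commands '[{"translation":[0,0,20],"roll":0},{"translation":[0,0,25],"roll":0},{"translation":[0,0,18],"roll":0},{"translation":[0,0,10],"roll":0},{"translation":[0,0,6],"roll":0},{"translation":[0,0,3],"roll":0},{"translation":[0,0,2],"roll":0},{"translation":[0,0,1],"roll":0},{"translation":[0,0,0],"roll":0},{"translation":[0,0,0],"roll":0}]'

```text
time: 11.97
tool_pos: [0.5479, -0.1126, 0.061]
tool_rot: [3.141, -0.001, 0.114]
contact_force: [-0.7, 0.3, -4.4]
opening: 0.0517
grip_force: 25.9
```

Emit:
step_arm --commands '[{"translation":[0,0,0.7],"roll":0},{"translation":[0,0,0.5],"roll":0},{"translation":[0,0,0],"roll":0},{"translation":[0,0,0],"roll":0}]'

```text
time: 12.3
tool_pos: [0.5482, -0.1127, 0.0606]
tool_rot: [3.14, -0.002, 0.114]
contact_force: [-1.7, 0.5, 5.2]
opening: 0.0521
grip_force: 25.9
```

Contact made (5 N upward). Releasing it and moving to tin C.

Emit:
step_arm --commands '[{"translation":[0,0,0],"roll":0},{"translation":[0,0,0],"roll":0},{"translation":[0,0,0],"roll":0},{"translation":[0,0,0],"roll":0},{"translation":[0,0,0],"roll":0},{"translation":[0,0,0],"roll":0},{"translation":[0,0,-20],"roll":0},{"translation":[0,0,-35],"roll":0},{"translation":[0,0,-36],"roll":0},{"translation":[0,0,0],"roll":0}]' --fingers 1

```text
time: 13.13
tool_pos: [0.551, -0.1136, 0.1568]
tool_rot: [3.136, -0.011, 0.114]
contact_force: [1.7, -0.0, 0.4]
opening: 0.0916
grip_force: 0.0
```

Emit:
step_arm --commands '[{"translation":[-11.5,13,0],"roll":0},{"translation":[-20,23,0],"roll":0},{"translation":[-20,23,0],"roll":0},{"translation":[-20,23,0],"roll":0},{"translation":[-20,23,0],"roll":0},{"translation":[0,0,0],"roll":0},{"translation":[0,0,0],"roll":0},{"translation":[0,0,0],"roll":0}]'

```text
time: 13.8
tool_pos: [0.4687, -0.227, 0.15]
tool_rot: [-3.141, -0.0, 0.113]
contact_force: [-0.6, 1.3, 0.1]
opening: 0.0919
grip_force: 0.0
```

Emit:
step_arm --commands '[{"translation":[0,0,25],"roll":0},{"translation":[0,0,30],"roll":0},{"translation":[0,0,25],"roll":0},{"translation":[0,0,10],"roll":0},{"translation":[0,0,0],"roll":0},{"translation":[0,0,0],"roll":0}]'

```text
time: 14.3
tool_pos: [0.4691, -0.2267, 0.0603]
tool_rot: [-3.142, -0.0, 0.115]
contact_force: [-0.9, -0.0, 0.3]
opening: 0.0918
grip_force: 0.0
```

Emit:
step_arm --commands '[{"translation":[0,0,0],"roll":0},{"translation":[0,0,0],"roll":0},{"translation":[0,0,0],"roll":0},{"translation":[0,0,0],"roll":0},{"translation":[0,0,0],"roll":0},{"translation":[0,0,0],"roll":0},{"translation":[0,0,0],"roll":0},{"translation":[0,0,0],"roll":0}]' --fingers 0 --grip_force 24

```text
time: 14.97
tool_pos: [0.4687, -0.2275, 0.0603]
tool_rot: [3.141, -0.001, 0.114]
contact_force: [-0.4, -0.1, 2.7]
opening: 0.0516
grip_force: 23.8
```

Emit:
step_arm --commands '[{"translation":[0,0,-10],"roll":0},{"translation":[0,0,-25],"roll":0},{"translation":[0,0,-35],"roll":0},{"translation":[0,0,-35],"roll":0},{"translation":[0,0,-25],"roll":0},{"translation":[0,0,0],"roll":0},{"translation":[0,0,0],"roll":0},{"translation":[0,0,0],"roll":0},{"translation":[0,0,0],"roll":0},{"translation":[0,0,0],"roll":0}]'

```text
time: 15.8
tool_pos: [0.4677, -0.2267, 0.1886]
tool_rot: [-3.14, 0.002, 0.114]
contact_force: [0.0, -0.4, -1.0]
opening: 0.0517
grip_force: 23.8
```

```bash
python3 -c "
from h import *
feel()"
```

```text
16.2 F [-0.12  0.01 -1.32] [0.46 0.46 0.58] P [ 0.4682 -0.227   0.1894  0.1138] [0.0002 0.0001 0.0004 0.    ] 0.05187047564291838
```

Tin C weighs about 0.13 kg, so it is light. Carrying it to the near well.

Emit:
step_arm --commands '[{"translation":[-0.5,-12,0],"roll":0},{"translation":[-0.8,-31,0],"roll":0},{"translation":[-0.8,-31,0],"roll":0},{"translation":[-0.8,-31,0],"roll":0},{"translation":[-0.8,-31,0],"roll":0},{"translation":[-0.8,-31,0],"roll":0},{"translation":[-0.8,-31,0],"roll":0},{"translation":[-0.8,-31,0],"roll":0},{"translation":[-0.8,-31,0],"roll":0},{"translation":[-0.5,-11.8,10],"roll":0},{"translation":[0,0,25],"roll":0},{"translation":[0,0,25],"roll":0},{"translation":[0,0,10],"roll":0},{"translation":[0,0,0],"roll":0},{"translation":[0,0,0],"roll":0},{"translation":[0,0,0],"roll":0}]'

```text
time: 17.53
tool_pos: [0.4307, 0.0422, 0.1209]
tool_rot: [3.141, -0.002, 0.114]
contact_force: [0.1, -1.0, -2.6]
opening: 0.0519
grip_force: 23.8
```

```bash
python3 - <<'E'
from h import *
feel(3)
s=observe();t=np.array(s['tool_pos']);print('local',(t[:2]-c0)@ox,(t[:2]-c0)@oy)
k=get_calibration('wrist');im=read_camera('wrist')[:,:,::-1];y0,y1,x0,x1=100,400,170,420;f=2
b=cv2.convertScaleAbs(cv2.resize(im[y0:y1,x0:x1],None,fx=f,fy=f,interpolation=cv2.INTER_CUBIC),alpha=1.8,beta=10)
def poly(pts,c,cl=True):
    p=(projw(pts,k)-[x0,y0]+.5)*f-.5
    cv2.polylines(b,[np.round(p*8).astype(np.int32)],cl,c,1,cv2.LINE_AA,3)
for x in(-.0295,.0295): poly([org(.0239+x,y,.042) for y in np.linspace(-.099,-.036,9)],(0,255,0),False)
for y in(-.036,-.099):poly([org(.0239-.0295,y,.042),org(.0239+.0295,y,.042)],(0,255,0),False)
for z in(t[2]-.06,t[2]+.04):poly([[t[0]+.026*np.cos(q),t[1]+.026*np.sin(q),z] for q in np.linspace(0,6.28,60)],(0,0,255))
cv2.imwrite('pics/w3z.png',b)
E
```

```text
17.6833 F [ 0.43 -0.39 -1.43] [0.57 0.35 0.3 ] P [0.4309 0.042  0.121  0.1137] [0.     0.     0.     0.0001] 0.051514185187293844
local 0.024142558409407603 -0.0666774730673188
```

View pics/w3z.png

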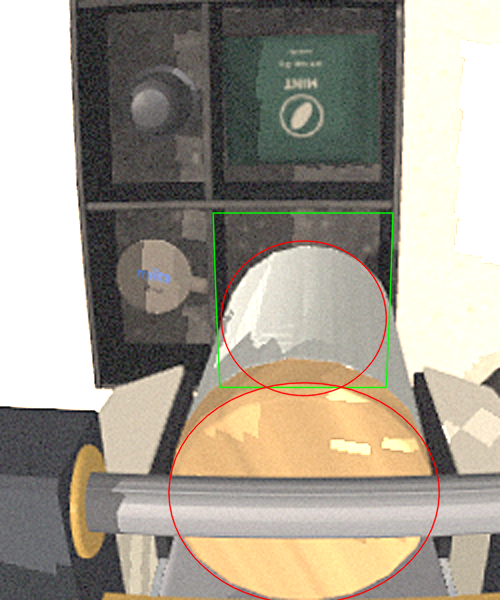

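The near well (green box at (213-393, 212-387)) fits the dividers, and the tin's base is centred over it. Lowering.

Emit:
step_arm --commands '[{"translation":[0,0,12],"roll":0},{"translation":[0,0,12],"roll":0},{"translation":[0,0,10],"roll":0},{"translation":[0,0,8],"roll":0},{"translation":[0,0,6],"roll":0},{"translation":[0,0,4],"roll":0},{"translation":[0,0,2],"roll":0},{"translation":[0,0,0],"roll":0},{"translation":[0,0,0],"roll":0}]'

```text
time: 18.48
tool_pos: [0.4305, 0.042, 0.0662]
tool_rot: [3.141, -0.0, 0.114]
contact_force: [0.6, -0.6, -1.6]
opening: 0.0519
grip_force: 23.8
```

Emit:
step_arm --commands '[{"translation":[0,0,2],"roll":0},{"translation":[0,0,1.5],"roll":0},{"translation":[0,0,1],"roll":0},{"translation":[0,0,0],"roll":0},{"translation":[0,0,0],"roll":0}]'

```text
time: 18.9
tool_pos: [0.4312, 0.0414, 0.0625]
tool_rot: [3.14, -0.002, 0.114]
contact_force: [-1.9, -4.0, 9.0]
opening: 0.0516
grip_force: 24.0
```

Emit:
step_arm --commands '[{"translation":[0,0,-0.5],"roll":0},{"translation":[0,0,0],"roll":0},{"translation":[0,0,0],"roll":0},{"translation":[0,0,0],"roll":0},{"translation":[0,0,0],"roll":0},{"translation":[0,0,0],"roll":0},{"translation":[0,0,-20],"roll":0},{"translation":[0,0,-35],"roll":0},{"translation":[0,0,-35],"roll":0},{"translation":[0,0,0],"roll":0}]' --fingers 1

```text
time: 19.73
tool_pos: [0.4336, 0.0419, 0.1574]
tool_rot: [3.14, -0.01, 0.114]
contact_force: [1.4, -0.2, 0.6]
opening: 0.0918
grip_force: 0.0
```

Emit:
step_arm --commands '[{"translation":[10.7,18.3,0],"roll":0},{"translation":[17.6,29.6,0],"roll":0},{"translation":[17.6,29.6,0],"roll":0},{"translation":[17.6,29.6,0],"roll":0},{"translation":[17.6,29.6,0],"roll":0},{"translation":[17.6,29.6,0],"roll":0},{"translation":[0,0,0],"roll":0},{"translation":[0,0,0],"roll":0},{"translation":[0,0,0],"roll":0}]'

```text
time: 20.48
tool_pos: [0.5464, -0.1115, 0.1512]
tool_rot: [-3.141, 0.002, 0.113]
contact_force: [-0.2, 0.7, 0.2]
opening: 0.0917
grip_force: 0.0
```

Emit:
step_arm --commands '[{"translation":[1,1,25],"roll":0},{"translation":[0,0,30],"roll":0},{"translation":[0,0,25],"roll":0},{"translation":[0,0,11],"roll":0},{"translation":[0,0,0],"roll":0},{"translation":[0,0,0],"roll":0}]'

```text
time: 20.98
tool_pos: [0.5482, -0.1122, 0.0615]
tool_rot: [-3.142, 0.0, 0.115]
contact_force: [0.8, 0.0, -0.5]
opening: 0.0917
grip_force: 0.0
```

Emit:
step_arm --commands '[{"translation":[0,0,0],"roll":0},{"translation":[0,0,0],"roll":0},{"translation":[0,0,0],"roll":0},{"translation":[0,0,0],"roll":0},{"translation":[0,0,0],"roll":0},{"translation":[0,0,0],"roll":0},{"translation":[0,0,0],"roll":0},{"translation":[0,0,0],"roll":0}]' --fingers 0 --grip_force 28

```text
time: 21.65
tool_pos: [0.5485, -0.1133, 0.0613]
tool_rot: [3.141, -0.001, 0.114]
contact_force: [0.8, -2.2, 1.2]
opening: 0.052
grip_force: 28.0
```

Emit:
step_arm --commands '[{"translation":[0,0,-8],"roll":0},{"translation":[0,0,-18],"roll":0},{"translation":[0,0,-25],"roll":0},{"translation":[-5,0,-25],"roll":0},{"translation":[-10,0,-25],"roll":0},{"translation":[-15,0,-25],"roll":0},{"translation":[-15,0,-25],"roll":0},{"translation":[-10,0,-20],"roll":0},{"translation":[-5,0,-14],"roll":0},{"translation":[0,0,-7],"roll":0},{"translation":[0,0,0],"roll":0},{"translation":[0,0,0],"roll":0},{"translation":[0,0,0],"roll":0},{"translation":[0,0,0],"roll":0},{"translation":[0,0,0],"roll":0},{"translation":[0,0,0],"roll":0},{"translation":[0,0,0],"roll":0},{"translation":[0,0,0],"roll":0}]'

```text
time: 23.15
tool_pos: [0.4887, -0.1197, 0.2528]
tool_rot: [-3.141, 0.0, 0.114]
contact_force: [0.0, 0.4, -4.3]
opening: 0.0517
grip_force: 28.0
```

```bash
python3 - <<'E'
from h import *
feel(6)
cv2.imwrite('pics/end.png',read_camera('scene')[:,:,::-1])
E
```

```text
23.45 F [-0.42  0.23 -4.68] [0.43 0.3  0.61] P [ 0.4887 -0.1197  0.253   0.1138] [0.     0.     0.0001 0.    ] 0.05155873083460172
```

View pics/end.png

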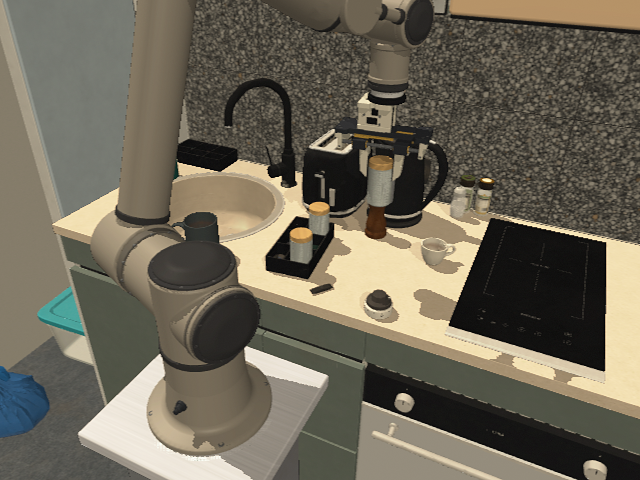

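Both light tins stand upright in the end wells, at (319,218) and (302,245). The full one is held upright at (381,180) with its underside about 0.19 m up, and the bystanders are where they were.

```bash
python3 -c "
from cell import *
print(hand_in())"
```

```text
the job is handed in; nothing more can be done
None
```

The job is handed in: the two light tins (about 0.15 and 0.13 kg) stand upright in the far and near wells, and the arm is holding the full one (about 0.4 kg) upright and still, its underside about 19 cm above the worktop.

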